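# Level the shelf module: screw its adjustable foot down and lock it

### The job

The little shop display stand has one adjustable foot that still hangs clear of the cork pad below it. Screw the foot down (clockwise from above) by its bar handle until it just touches the pad, with light pressure only and not jammed down hard, and let go of it. Then push the thread-lock plunger beside it once fully down and let it spring back; leave the stock on the stand, the tape roll and the spare foot where they are.

Things in the scene. Friction and masses are not known exactly. Their poses are not given: they have to be found in the camera images.
- stand: Cream steel display stand with mint-green deck, fixed to the bench: 260 x 250 mm, deck top 82 mm high, pegboard panel to 222 mm high on its +x edge. Origin under its centre. On its +y and -y sides, 200 mm from the origin, one steel outrigger arm carries the adjustable foot, the other a plain fixed leg (round post, domed top, no bar handle, no plunger). Which side is which changes.
- foot: Adjustable foot: a vertical screw, 16 mm stem, rubber foot 52 mm across below, bar handle on top, all one piece. Origin: centre of the foot's underside, z up. Clockwise from above (negative yaw) lowers it 2.5 mm per rad; it stays where left. It turns with about 0.06 N m until it meets the pad. It starts 3 to 12 mm clear, so 1.2 to 4.8 rad to turn: often several grasps.
- bar (a point): Middle of the foot's dark steel bar handle, on the screw's axis, 107 mm above the foot's origin; axes as the foot's. The bar is 50 mm long (x), 16 mm thick (y) and 24 mm tall (95 to 119 mm above the foot's origin); a 23 mm round neck lies under it. The yaw of the bar follows the screw as it turns.
- boss (a point): Fixed point on the screw's axis, at the top of the round steel boss (34 to 40 mm across, top 80 mm above the bench) through which the screw passes; x, y as the stand's. The boss stands on a steel plate 56 mm wide (y), top 68 mm high.
- under_foot (a point): Fixed point on the bench top (height 0) below the screw. A brown cork-rubber pad, 80 x 80 mm, lies here under the foot; its top is 8 to 13 mm high, differs each time and is not reported. Once touched it pushes back 8 N per mm (20 N per rad of turning) and rubs on the foot: the moment to turn rises 0.3 to 0.5 N m per rad (standing still, part of it is gone). Just touching: 1 to 20 N.
- plunger_top (a point): Top face of the thread-lock plunger: a bare steel pin, 20 mm across, that stands in a round dark collar (36 mm across) on the same plate as the foot, 80 mm from the screw's axis towards the robot (the stand's -x). Its top is 92 mm above the bench when out. Pressed straight down.
- plunger (a joint): Plunger travel in m: 0 fully out, 0.008 fully down; a spring pushes it back with about 2 N at the start and 7 N when fully down.
- carton: Bystander: cardboard box 70 x 55 x 50 mm on the deck. Origin under its centre.
- tin: Bystander: small tin, 52 mm across, 55 mm tall, on the deck. Origin under its centre.
- slab: Bystander: yellow box 50 x 90 x 35 mm on the deck. Origin under its centre.
- tape: Bystander: roll of brown tape 90 mm across, 30 mm high, on the bench. Origin under its centre.
- sparefoot: Bystander: spare screw foot standing on the bench, 52 mm across, 70 mm tall. Origin under its centre.

How it is judged:
On the way, in this order (a step that is already met when the one before it is completed fails the run):
1. the foot has been screwed down onto the pad and let go: it presses on it with 1 to 20 N (contact force between foot and anything else between 1 and 20 N and contact force between foot and the arm below 0.1 N and contact force between foot and the fingers below 0.1 N), for 0.2 s.
2. the plunger is pushed fully down (value of joint plunger above 0.0068 m), for 0.05 s.
At the end, for the whole second after the job is handed in: The foot stands still on its pad with a pressure of 1 to 20 N, and the plunger, after having been pushed at least 6.8 mm down once the foot was set, is out again (under 1.5 mm) (contact force between foot and anything else between 1 and 20 N and angular speed of foot below 0.05 rad/s and value of joint plunger below 0.0015 m); the robot touches nothing.
It fails at once if stock on the stand, the tape roll or the spare foot shifted by more than 25 mm (distance of any of carton, tin, slab, tape, sparefoot from where it was at the start of the episode above 0.025 m).
It also fails if it takes over 72 s, if anything falls off the work surface, if the arm or the gripper's body presses on something with over 40 N, if the wrist force passes 120 N, or if a joint passes its speed limit or range.

### The arm

A 6-joint arm with a two-finger parallel gripper is mounted at the origin on the work surface. World frame = base frame: x ahead of the robot, y to its left, z up, the work surface at z = 0. Lengths are in m, angles in rad, forces in N, time in s.
With the tool pointing down it reaches from about 0.3 to 0.95 m from the base axis. Payload 3.1 kg.
Tool frame: the origin (TCP) lies midway between the tips of the shut fingers; the grasp point (between the pads) lies 19 mm behind it; z points along the fingers, y is the direction in which the jaws open and shut (so a half turn about z gives the same grasp; the last joint's range is limited). The gripper opens to 85 mm and grips with 20 to 120 N. Pads are 22 mm wide; open, the fingers measure 114 mm over their backs; the gripper's body (76 mm by 85 mm) begins 54 mm behind the grasp point. The pads swing forward as they close: fully open they stand 13 mm farther back than shut.
Start: joints at [1.201, 0.308, 1.634, -0, 1.2, -0.07], TCP at [0.185, 0.597, 0.231] pointing down, gripper open.
Joint ranges: [-3.06, 3.06], [-0.79, 1.96], [0.05, 2.63], [-1.19, 4.34], [0.05, 2.64], [-2.94, 2.94]. Speed limits (rad/s): [2.79, 2.79, 3.14, 3.14, 3.14, 3.14].

### API

Orientations are given as a unit quaternion [w, x, y, z].
In Python, from workcell import * gives the robot as it stands.
- The arm moves only by the tool jog_arm, never from a script. Its argument "series" is a list that holds one entry, the list of rows, each a list of 7 numbers: the shift along the world's x, y, z in cm, then the turn, a rotation vector about the world's x, y, z in rad, then the finger opening in cm, from 0 to 8.54. A call has 1 to 10 rows; each row shifts and turns the pose as measured when the row begins; what a row does not reach is not made up. A row lasts 1/12 s, in which the tool goes at most 41.7 mm and 7.16 degrees, less where a joint would pass 70% of its speed; a pose out of reach is approached as far as the arm can. A call with a gripper value outside its range is refused whole. The fingers move at their own pace and stop on an object; "newtons" is the grip in N (left out, the last holds). Time passes only in rows, so rows that do not move let the fingers close. It gives the time, the measured TCP pose, the force and the opening at its end, in the units of the state.
- observe(): the state, without advancing time (a new reading comes with each control period).
- grab_frame(name): name is "scene" or "top"; returns a dict with "img" (400x640x3 uint8, red, green, blue), "K" (3x3 intrinsics, pixels), "dist" ([k1, k2, p1, p2, k3] as OpenCV has them; the pictures are not rectified), "world_from_camera" (4x4, takes a point from camera to world coordinates). Camera axes: x right, y up, looking along -z (the intrinsics and any distortion apply to the point x, -y, -z); pixel columns grow to the right and rows downward; lengths in m; the calibration is good to about 2 mm. A picture is of the moment at which its call begins. There is no depth.
- hand_in(): hands the job in, once; it reports no verdict.
The state is a dict: "clock": time; "qpos": joint angles; "qd": joint speeds; "joint_torque": joint torques, N m; "ee_pos": TCP position; "tool_rot": TCP orientation; "force": force on the tool from outside, world axes, zero at the start; "wrist_torque": the same for the moment, N m; "finger_gap": finger opening in m.
Only numpy, scipy, OpenCV 4.12 (cv2) and the standard library are available. Lean on these libraries where they do the work, as an engineer would, in place of code of your own. Each camera call takes 0.05 s, during which the arm holds its last target.

## Working session

There is one attempt and no reset: what is moved stays moved. The work goes in short steps, Python scripts to look and compute and a tool call to move; the robot and the scene stay as the last step left them, time stands still between calls to the robot, and variables do not carry over. Pictures are saved under pics/ and viewed, and the job is handed in when it is done.

Besides the shell and the picture viewer there is one more tool, called after "Emit:" as a command line: name --argument value ..., lists and objects as JSON in quotes. jog_arm: Moves the arm, as the interface text tells. Its arguments: {"type":"object","properties":{"series":{"type":"array"},"newtons":{"type":"number"}},"required":["series"]}

```bash
mkdir -p pics; cat > h.py <<'E'
from workcell import *
import numpy as np, cv2, json
def snap(n,f):
    d=grab_frame(n); cv2.imwrite(f'pics/{f}.png',d['img'][:,:,::-1]); 
    np.savez(f'pics/{f}.npz',**{k:np.array(v) for k,v in d.items()}); return d
def load(f): return dict(np.load(f'pics/{f}.npz'))
def ray(d,u,v):
    K=np.array(d['K']);p=cv2.undistortPoints(np.array([[[u,v]]],float),K,np.array(d['dist']))[0,0]
    T=np.array(d['world_from_camera']); r=T[:3,:3]@np.array([p[0],-p[1],-1.]); return T[:3,3],r
def atz(d,u,v,z):
    o,r=ray(d,u,v); return o+r*(z-o[2])/r[2]
def proj(d,P):
    T=np.array(d['world_from_camera']); P=np.atleast_2d(P); c=(P-T[:3,3])@T[:3,:3]; c=c*[1,-1,-1]
    return cv2.projectPoints(c[:,None],np.zeros(3),np.zeros(3),np.array(d['K']),np.array(d['dist']))[0][:,0]
E
python3 - <<'E'
from h import *
for n in('scene','top'):
    d=snap(n,n+'0'); print(n,np.array(d['world_from_camera']).round(3).tolist(),d['K'],d['dist'])
s=observe(); print(s)
E
```

```text
scene [[0.319, -0.827, 0.464, 1.13], [0.948, 0.281, -0.152, -0.183], [-0.005, 0.488, 0.873, 1.149], [0.0, 0.0, 0.0, 1.0]] [[475.41616863   0.         328.72778112]
 [  0.         475.41616863 201.6431813 ]
 [  0.           0.           1.        ]] [0.00299186 0.         0.         0.         0.        ]
top [[0.025, 0.998, -0.066, 0.491], [-0.999, 0.027, 0.024, 0.014], [0.025, 0.065, 0.998, 1.198], [0.0, 0.0, 0.0, 1.0]] [[433.51447417   0.         328.94536545]
 [  0.         433.51447417 205.84179305]
 [  0.           0.           1.        ]] [0.0368048 0.        0.        0.        0.       ]
{'clock': 0.1, 'qpos': array([ 1.20129758e+00,  3.08933680e-01,  1.63505825e+00,  2.16945271e-05,
        1.19970380e+00, -6.97427331e-02]), 'qd': array([ 0.00160418, -0.0035637 , -0.00189401, -0.00045465,  0.0008505 ,
       -0.00226821]), 'joint_torque': array([-1.74584266e-04, -4.16412020e+01, -2.77643967e+01, -7.48606766e-06,
        3.99844110e-03, -1.07963379e-05]), 'ee_pos': array([0.18432977, 0.59641879, 0.23015259]), 'tool_rot': array([-2.38950146e-04,  1.49321328e-01,  9.88788165e-01, -1.02408130e-03]), 'force': array([-0.33034977, -0.88747896, -0.45070484]), 'wrist_torque': array([ 0.02839076, -0.01195763, -0.0120834 ]), 'finger_gap': 0.08560539832160063}
```

View pics/scene0.png

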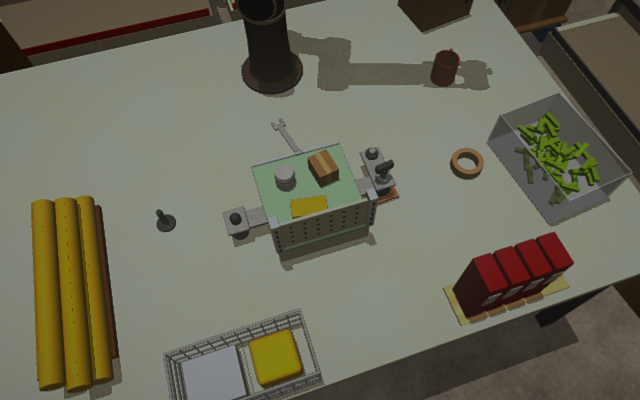

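View pics/top0.png

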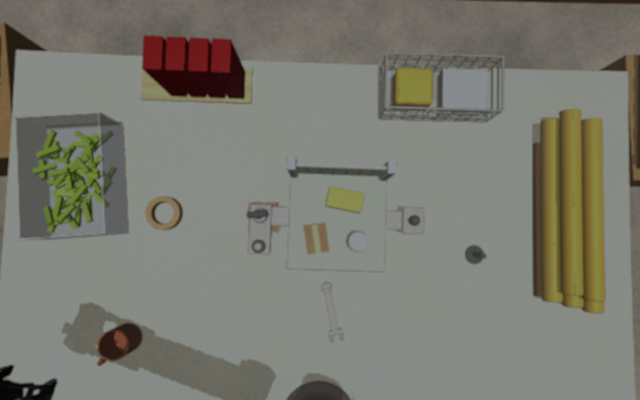

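The foot with its bar handle and plunger is on the +y side: top image about (258,213) and (259,246), scene image about (384,170). I'll zoom in.

```bash
python3 - <<'E'
from h import *
a=cv2.imread('pics/scene0.png')[130:220,340:420]; b=cv2.imread('pics/top0.png')[190:265,235:315]
cv2.imwrite('pics/z0a.png',cv2.resize(a,None,fx=6.5,fy=6.5,interpolation=cv2.INTER_CUBIC))
cv2.imwrite('pics/z0b.png',cv2.resize(b,None,fx=7,fy=7,interpolation=cv2.INTER_CUBIC))
E
```

```text
(no output)
```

View pics/z0a.png

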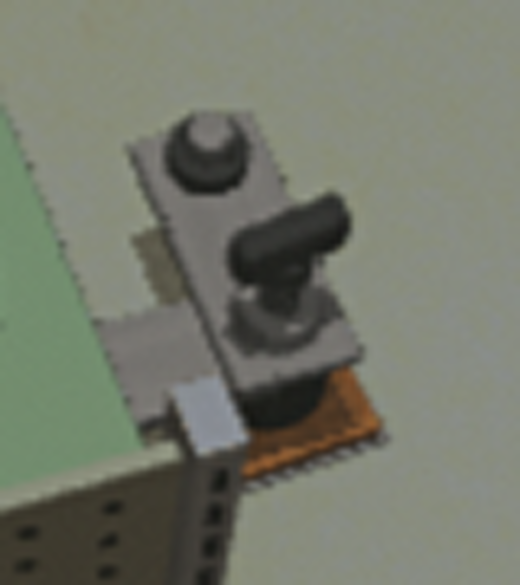

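View pics/z0b.png

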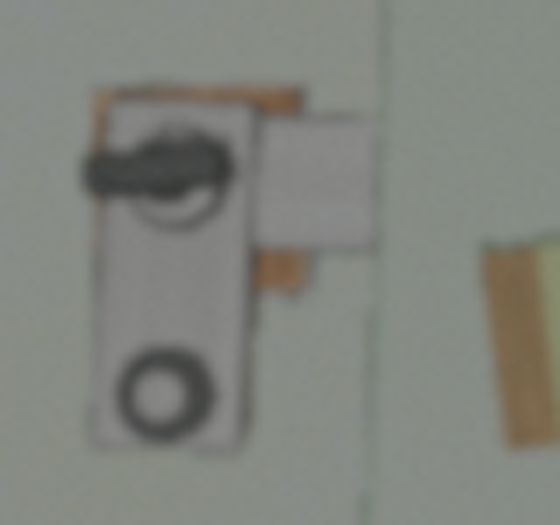

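```bash
python3 - <<'E'
from h import *
A=load('scene0');B=load('top0')
za=lambda x,y:((x+.5)/6.5-.5+340,(y+.5)/6.5-.5+130)
zb=lambda x,y:((x+.5)/7-.5+235,(y+.5)/7-.5+190)
print('plunger top',atz(B,*zb(162,393),.092),'scene',atz(A,*za(213,132),.092))
print('boss top',atz(B,*zb(177,178),.08),'scene',atz(A,*za(281,318),.08))
# plate corners z=.068 top
for p in [(108,97),(256,104),(95,443),(243,447)]: print('plate',atz(B,*zb(*p),.068))
for z in(.13,.137,.144):
  l,r=atz(B,*zb(84,174),z),atz(B,*zb(234,165),z); print('bar top',z,l,r,(l+r)/2,np.linalg.norm(l-r),np.arctan2(*(l-r)[1::-1]))
  l,r=atz(A,*za(235,240),z),atz(A,*za(343,203),z); print('  scene',l,r,(l+r)/2,np.linalg.norm(l-r),np.arctan2(*(l-r)[1::-1]))
# deck corners (z=.082)
for p in [(290,175),(386,175),(385,270),(288,268)]: print('deck',atz(B,*p,.082))
E
```

```text
plunger top [0.45789559 0.16540171 0.092     ] scene [0.45432254 0.16418565 0.092     ]
boss top [0.53618248 0.16442917 0.08      ] scene [0.54177791 0.16095157 0.08      ]
plate [0.56607977 0.1925695  0.068     ]
plate [0.56494653 0.13781183 0.068     ]
plate [0.43828443 0.19252913 0.068     ]
plate [0.43805061 0.13824278 0.068     ]
bar top 0.13 [0.53472619 0.19013032 0.13      ] [0.53924453 0.1379894  0.13      ] [0.53698536 0.16405986 0.13      ] 0.05233632225776088 1.6572367545145408
  scene [0.5298221  0.14117952 0.13      ] [0.52726124 0.18808852 0.13      ] [0.52854167 0.16463402 0.13      ] 0.04697885156973845 -1.5162582861563325
bar top 0.137 [0.53444013 0.18897742 0.137     ] [0.53892886 0.13717825 0.137     ] [0.53668449 0.16307783 0.137     ] 0.05199329484255404 1.6572367545145408
  scene [0.5339445  0.13895587 0.137     ] [0.53140122 0.18554271 0.137     ] [0.53267286 0.16224929 0.137     ] 0.046656214567824025 -1.5162582861563303
bar top 0.144 [0.53415407 0.18782452 0.144     ] [0.53861318 0.13636709 0.144     ] [0.53638363 0.16209581 0.144     ] 0.051650267427347185 1.6572367545145406
  scene [0.5380669  0.13673222 0.144     ] [0.53554121 0.1829969  0.144     ] [0.53680406 0.15986456 0.144     ] 0.04633357756590976 -1.5162582861563305
deck [0.64155478 0.09029202 0.082     ]
deck [ 0.64864733 -0.15867504  0.082     ]
deck [ 0.40362135 -0.16007019  0.082     ]
deck [0.40291778 0.08794013 0.082     ]
```

Emit:
jog_arm --series '[[[2.3,-2.9,0,0,0,0.115,8.5],[2.3,-2.9,0,0,0,0.115,8.5],[2.3,-2.9,0,0,0,0.115,8.5],[2.3,-2.9,0,0,0,0.115,8.5],[2.3,-2.9,0,0,0,0.115,8.5],[2.3,-2.9,0,0,0,0.115,8.5],[2.3,-2.9,0,0,0,0.115,8.5],[2.3,-2.9,0,0,0,0.115,8.5],[2.3,-2.9,0,0,0,0.115,8.5],[2.3,-2.9,0,0,0,0.115,8.5]]]' --newtons 40

```text
clock: 0.93
ee_pos: [0.4066, 0.3063, 0.2247]
tool_rot: [-0.003, -0.425, 0.905, -0.003]
force: [1.2, 0.1, -0.7]
finger_gap: 0.0852
```

```bash
cat >> h.py <<'E'
from scipy.spatial.transform import Rotation as R
def st():
    s=observe(); w,x,y,z=s['tool_rot']; M=R.from_quat([x,y,z,w]).as_matrix()
    print('t',round(s['clock'],2),'q',np.round(s['qpos'],3),'p',np.round(s['ee_pos'],4),'yaw_y',round(np.arctan2(M[1,1],M[0,1]),3),'zax',M[:,2].round(3),'F',np.round(s['force'],2),'T',np.round(s['wrist_torque'],3),'gap',round(s['finger_gap'],4))
E
python3 -c "
from h import *
st()"
```

```text
t 0.93 q [ 0.563  0.096  1.904 -0.006  1.15  -1.884] p [0.4066 0.3063 0.2247] yaw_y 2.45 zax [-0.003 -0.008 -1.   ] F [ 1.16  0.12 -0.69] T [ 0.032 -0.013  0.006] gap 0.0852
```

Emit:
jog_arm --series '[[[2.2,-2.4,0,0.002,0,0.1,8.5],[2.2,-2.4,0,0.002,0,0.1,8.5],[2.2,-2.4,0,0.002,0,0.1,8.5],[2.2,-2.4,0,0,0,0.1,8.5],[2.2,-2.4,0,0,0,0.1,8.5],[2,-2.3,0,0,0,0.1,8.5],[0,0,0,0,0,0,8.5]]]'

```text
clock: 1.52
ee_pos: [0.5427, 0.1487, 0.2221]
tool_rot: [-0.003, -0.685, 0.729, -0.002]
force: [0.2, -0.4, 0.7]
finger_gap: 0.0852
```

```bash
python3 -c "
from h import *
st()
snap('scene','s1');snap('top','t1')
a=cv2.imread('pics/s1.png')[110:220,320:440]; b=cv2.imread('pics/t1.png')[170:270,215:315]
cv2.imwrite('pics/z1.png',np.hstack([cv2.resize(a,(400,367),interpolation=2),cv2.resize(b,(367,367),interpolation=2)]))
"
```

```text
t 1.52 q [ 0.194  0.201  1.788 -0.008  1.156 -2.881] p [0.5427 0.1487 0.2221] yaw_y 3.079 zax [-0.002 -0.008 -1.   ] F [ 0.19 -0.42  0.74] T [-0.009 -0.013  0.013] gap 0.0852
```

View pics/z1.png

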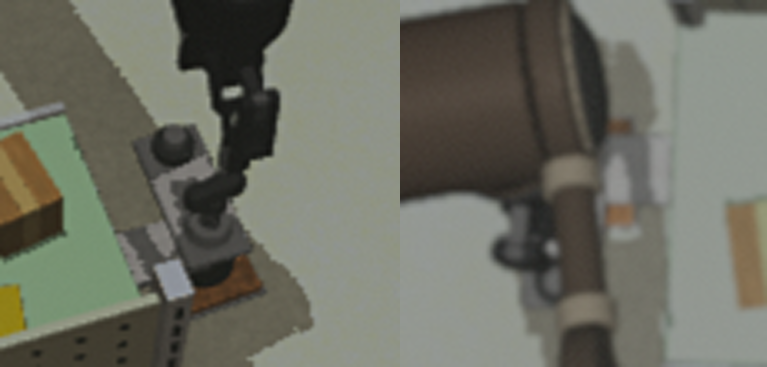

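Emit:
jog_arm --series '[[[-0.3,0.75,0,0.004,-0.001,-0.025,8.5],[-0.3,0.75,-1,0.004,-0.001,-0.025,8.5],[0,0,-2.5,0,0,0,8.5],[0,0,-2.5,0,0,0,8.5],[0,0,0,0,0,0,8.5]]]'

```text
clock: 2.03
ee_pos: [0.5292, 0.1722, 0.1606]
tool_rot: [0.0, -0.663, 0.748, 0.004]
force: [-0.7, -1.4, -1.1]
finger_gap: 0.0849
```

```bash
python3 -c "
from h import *
st()
"
```

```text
t 2.03 q [ 0.232  0.259  1.853  0.009  1.034 -2.793] p [0.5292 0.1722 0.1606] yaw_y 3.021 zax [-0.005  0.006 -1.   ] F [-0.67 -1.45 -1.08] T [-0.008  0.05  -0.002] gap 0.0849
```

Emit:
jog_arm --series '[[[0.3,-0.4,0,-0.003,-0.002,0,8.5],[0.3,-0.3,0,0,0,0,8.5],[0,0,0,0,0,0,8.5]]]'

```text
clock: 2.28
ee_pos: [0.5333, 0.1672, 0.1611]
tool_rot: [-0.001, -0.664, 0.747, 0.003]
force: [0.1, -0.1, -0.3]
finger_gap: 0.0847
```

```bash
python3 -c "
from h import *
st()
"
```

```text
t 2.28 q [ 0.224  0.263  1.846  0.005  1.037 -2.803] p [0.5333 0.1672 0.1611] yaw_y 3.024 zax [-0.006  0.003 -1.   ] F [ 0.07 -0.14 -0.32] T [ 0.015 -0.006 -0.033] gap 0.0847
```

Emit:
jog_arm --series '[[[0.35,-0.4,0,-0.002,-0.005,0,8.5],[0,0,-1.5,0,0,0,8.5],[0,0,-1.5,0,0,0,8.5],[0,0,0,0,0,0,8.5],[0,0,0,0,0,0,8.5]]]'

```text
clock: 2.7
ee_pos: [0.5436, 0.1633, 0.1383]
tool_rot: [0.007, -0.664, 0.748, -0.004]
force: [0.7, -0.3, 0.2]
finger_gap: 0.0848
```

```bash
python3 -c "
from h import *
st()
snap('scene','s2');snap('top','t2')
a=cv2.imread('pics/s2.png')[110:220,320:440]; b=cv2.imread('pics/t2.png')[170:270,215:315]
cv2.imwrite('pics/z2.png',np.hstack([cv2.resize(a,(436,400),interpolation=2),cv2.resize(b,(364,400),interpolation=2)]))
"
```

```text
t 2.7 q [ 0.215  0.297  1.854  0.     0.975 -2.808] p [0.5436 0.1633 0.1383] yaw_y 3.023 zax [ 0.015  0.003 -1.   ] F [ 0.69 -0.26  0.19] T [-0.049  0.015  0.045] gap 0.0848
```

View pics/z2.png

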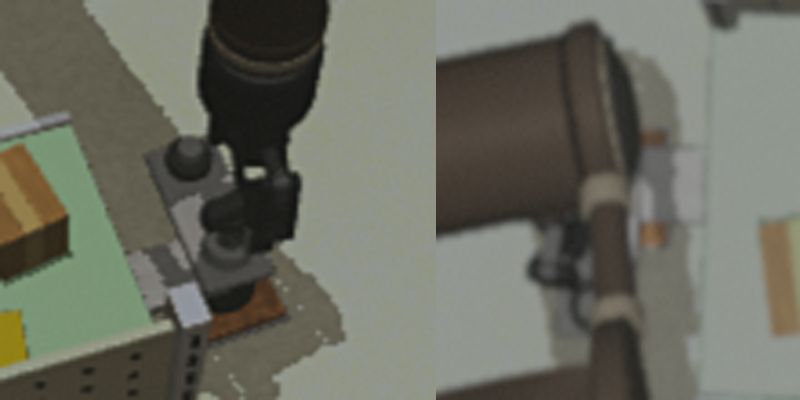

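```bash
python3 -c "
from h import *
d=load('s2')
P=[[.5436,.1633,.1383],[.5436+.05,.158,.152],[.5436-.05,.169,.152],[.5365,.1635,.14],[.5345,.188,.14],[.5385,.139,.14]]
q=proj(d,P);print(q.round(1)); print(((q-[320,110])*3.636).round())
a=cv2.imread('pics/s2.png')[110:200,340:430]
cv2.imwrite('pics/z2b.png',cv2.resize(a,(600,600),interpolation=2))
"
```

```text
[[386.1 166.6]
 [392.3 180.2]
 [381.4 147.6]
 [385.2 164. ]
 [393.8 160.8]
 [376.5 167.3]]
[[240. 206.]
 [263. 255.]
 [223. 137.]
 [237. 197.]
 [268. 185.]
 [205. 208.]]
```

View pics/z2b.png

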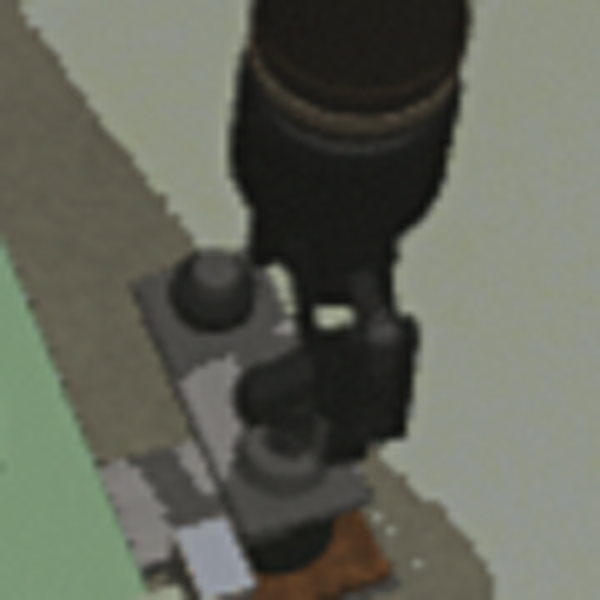

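Emit:
jog_arm --series '[[[-0.4,0,-0.6,0,0.008,0,8.5],[-0.3,0,-0.5,0,0.004,0,8.5],[0,0,0,0,0,0,8.5],[0,0,0,0,0,0,8.5]]]'

```text
clock: 3.13
ee_pos: [0.5376, 0.1636, 0.1293]
tool_rot: [0.004, -0.664, 0.748, -0.0]
force: [-1.1, -0.9, 0.2]
finger_gap: 0.0852
```

```bash
python3 -c "
from h import *
st()
"
```

```text
t 3.13 q [ 0.216  0.304  1.867  0.004  0.964 -2.808] p [0.5376 0.1636 0.1293] yaw_y 3.022 zax [ 0.006  0.004 -1.   ] F [-1.08 -0.89  0.22] T [-0.003 -0.024 -0.009] gap 0.0852
```

Emit:
jog_arm --series '[[[-0.1,0,-0.6,-0.004,0.006,0,8.5],[0,0,0,0,0,0,5],[0,0,0,0,0,0,3],[0,0,0,0,0,0,1],[0,0,0,0,0,0,1],[0,0,0,0,0,0,1],[0,0,0,0,0,0,1]]]' --newtons 40

```text
clock: 3.72
ee_pos: [0.5366, 0.164, 0.1225]
tool_rot: [-0.0, -0.664, 0.748, 0.0]
force: [2.6, 5.0, 2.6]
finger_gap: 0.0146
```

```bash
python3 -c "
from h import *
st()
"
```

```text
t 3.72 q [ 2.190e-01  3.160e-01  1.867e+00  1.000e-03  9.590e-01 -2.805e+00] p [0.5366 0.164  0.1225] yaw_y 3.023 zax [-0.  0. -1.] F [2.62 5.03 2.65] T [ 0.825 -0.482 -0.591] gap 0.0146
```

Emit:
jog_arm --series '[[[0,0,0,0,0,0,1],[0,0,0,0,0,0,1],[0,0,0,0,0,0,1]]]'

```text
clock: 3.97
ee_pos: [0.5368, 0.1642, 0.1226]
tool_rot: [0.0, -0.664, 0.748, 0.0]
force: [0.3, 1.1, -0.3]
finger_gap: 0.0148
```

```bash
python3 -c "
from h import *
st()
snap('scene','s3')
st()
a=cv2.imread('pics/s3.png')[110:200,340:430]
cv2.imwrite('pics/z3.png',cv2.resize(a,(600,600),interpolation=2))
"
```

```text
t 3.97 q [ 2.190e-01  3.160e-01  1.867e+00  1.000e-03  9.580e-01 -2.805e+00] p [0.5368 0.1642 0.1226] yaw_y 3.023 zax [-0.     0.001 -1.   ] F [ 0.32  1.13 -0.34] T [ 0.043 -0.063  0.017] gap 0.0148
t 4.02 q [ 2.190e-01  3.160e-01  1.867e+00  1.000e-03  9.580e-01 -2.805e+00] p [0.5368 0.1642 0.1226] yaw_y 3.023 zax [-0.     0.001 -1.   ] F [-0.61  0.2  -1.01] T [ 0.028 -0.065  0.021] gap 0.0147
```

View pics/z3.png

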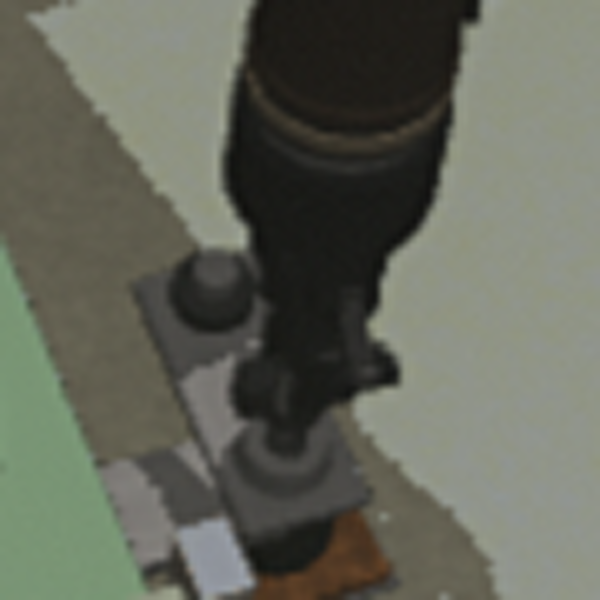

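The bar is gripped: it shows between the fingers at about (290,390) in the zoom, and the lateral forces are small. Next I start screwing clockwise.

Emit:
jog_arm --series '[[[0,0,-0.02,0,0,-0.08,1],[0,0,-0.02,0,0,-0.1,1],[0,0,-0.03,0,0,-0.1,1],[0,0,-0.03,0,0,-0.1,1],[0,0,-0.03,0,0,-0.1,1]]]'

```text
clock: 4.43
ee_pos: [0.5363, 0.1644, 0.1213]
tool_rot: [-0.0, -0.458, 0.889, 0.001]
force: [-0.5, 0.1, -0.5]
finger_gap: 0.015
```

```bash
python3 -c "
from h import *
st()
"
```

```text
t 4.43 q [ 2.190e-01  3.170e-01  1.868e+00  1.000e-03  9.560e-01 -2.305e+00] p [0.5363 0.1644 0.1213] yaw_y 2.523 zax [-0.001  0.001 -1.   ] F [-0.48  0.14 -0.54] T [ 0.016 -0.044  0.097] gap 0.015
```

Emit:
jog_arm --series '[[[0,0,-0.025,0,0,-0.1,1],[0,0,-0.025,0,0,-0.1,1],[0,0,-0.025,0,0,-0.1,1],[0,0,-0.025,0,0,-0.1,1],[0,0,-0.025,0,0,-0.1,1]]]'

```text
clock: 4.85
ee_pos: [0.536, 0.1648, 0.12]
tool_rot: [0.0, -0.212, 0.977, 0.001]
force: [0.6, 0.9, -0.1]
finger_gap: 0.015
```

```bash
python3 -c "
from h import *
st()
"
```

```text
t 4.85 q [ 0.22   0.319  1.87   0.002  0.953 -1.78 ] p [0.536  0.1648 0.12  ] yaw_y 1.998 zax [-0.     0.002 -1.   ] F [ 0.6   0.87 -0.05] T [ 0.068 -0.065  0.09 ] gap 0.015
```

Emit:
jog_arm --series '[[[0.02,-0.02,-0.025,0,0,-0.1,1],[0,0,-0.025,0,0,-0.1,1],[0.02,-0.02,-0.025,0,0,-0.1,1],[0,0,-0.025,0,0,-0.1,1]]]'

```text
clock: 5.18
ee_pos: [0.5359, 0.1652, 0.119]
tool_rot: [0.0, -0.004, 1.0, 0.002]
force: [0.7, 0.6, -1.5]
finger_gap: 0.0149
```

```bash
python3 -c "
from h import *
st()
"
```

```text
t 5.18 q [ 0.22   0.32   1.871  0.004  0.95  -1.36 ] p [0.5359 0.1652 0.119 ] yaw_y 1.578 zax [-0.     0.003 -1.   ] F [ 0.7   0.62 -1.49] T [-0.025 -0.118  0.038] gap 0.0149
```

Emit:
jog_arm --series '[[[0,-0.02,-0.025,-0.001,0,-0.1,1],[0,-0.02,-0.025,-0.001,0,-0.1,1],[0,0,-0.025,0,0,-0.1,1],[0,0,-0.025,0,0,-0.1,1]]]'

```text
clock: 5.52
ee_pos: [0.536, 0.1657, 0.1179]
tool_rot: [0.001, 0.205, 0.979, 0.001]
force: [0.7, 0.4, -0.6]
finger_gap: 0.015
```

```bash
python3 -c "
from h import *
st()
"
```

```text
t 5.52 q [ 0.221  0.321  1.872  0.002  0.947 -0.938] p [0.536  0.1657 0.1179] yaw_y 1.158 zax [ 0.001  0.002 -1.   ] F [ 0.7   0.4  -0.59] T [ 0.037 -0.111  0.086] gap 0.015
```

Emit:
jog_arm --series '[[[0,-0.02,-0.025,-0.001,0,-0.1,1],[0,-0.02,-0.025,-0.001,0,-0.1,1],[0,0,-0.025,0,0,-0.1,1],[0,0,-0.025,0,0,-0.1,1]]]'

```text
clock: 5.85
ee_pos: [0.5362, 0.166, 0.117]
tool_rot: [0.001, 0.404, 0.915, 0.001]
force: [1.4, -0.0, -2.4]
finger_gap: 0.0148
```

```bash
python3 -c "
from h import *
st()
snap('scene','s4')
a=cv2.imread('pics/s4.png')[110:200,340:430]
cv2.imwrite('pics/z4.png',cv2.resize(a,(600,600),interpolation=2))
"
```

```text
t 5.85 q [ 2.230e-01  3.230e-01  1.872e+00 -1.000e-03  9.450e-01 -5.160e-01] p [0.5362 0.166  0.117 ] yaw_y 0.739 zax [ 0.003 -0.    -1.   ] F [ 1.38 -0.   -2.43] T [ 0.066 -0.08   0.206] gap 0.0148
```

View pics/z4.png

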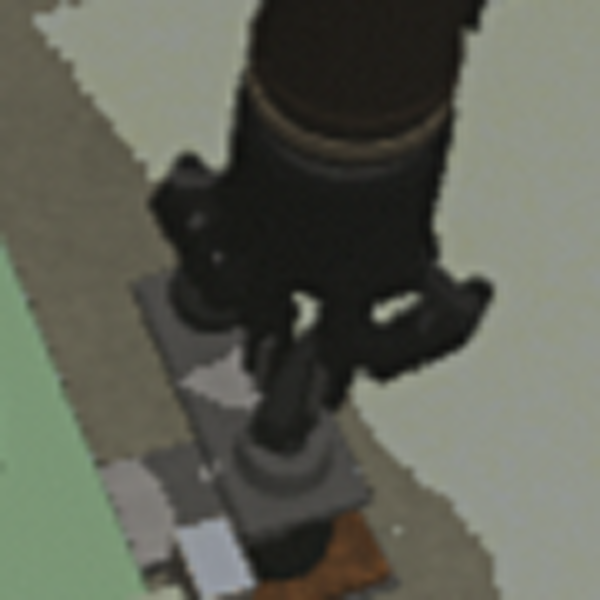

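Torque rose to 0.206 N m, so this may be first contact. In the zoom the foot at about (290,545) is now close to the pad. I'll take small steps from here.

Emit:
jog_arm --series '[[[0,0,-0.025,0,-0.001,-0.08,1],[0,0,-0.025,0,-0.001,-0.08,1]]]'

```text
clock: 6.07
ee_pos: [0.5364, 0.1659, 0.1166]
tool_rot: [0.002, 0.478, 0.879, 0.001]
force: [0.1, 1.0, -0.6]
finger_gap: 0.0146
```

```bash
python3 -c "
from h import *
st()
"
```

```text
t 6.07 q [ 0.224  0.322  1.873 -0.003  0.941 -0.35 ] p [0.5364 0.1659 0.1166] yaw_y 0.575 zax [ 0.005 -0.001 -1.   ] F [ 0.14  0.96 -0.61] T [ 0.132 -0.042  0.189] gap 0.0146
```

Emit:
jog_arm --series '[[[0,0,-0.02,0,-0.002,-0.08,1],[0,0,-0.02,0,-0.002,-0.08,1]]]'

```text
clock: 6.23
ee_pos: [0.5365, 0.166, 0.1163]
tool_rot: [0.005, 0.547, 0.837, 0.001]
force: [0.2, 0.7, -1.6]
finger_gap: 0.0147
```

```bash
python3 -c "
from h import *
st()
"
```

```text
t 6.23 q [ 0.225  0.321  1.875 -0.006  0.936 -0.185] p [0.5365 0.166  0.1163] yaw_y 0.414 zax [ 0.009 -0.002 -1.   ] F [ 0.21  0.69 -1.61] T [ 0.085 -0.004  0.255] gap 0.0147
```

Emit:
jog_arm --series '[[[0,0,0,0,0,0,1],[0,0,0,0,0,0,1]]]'

```text
clock: 6.4
ee_pos: [0.5365, 0.166, 0.1162]
tool_rot: [0.005, 0.546, 0.838, 0.001]
force: [0.1, 0.1, -0.3]
finger_gap: 0.0151
```

```bash
python3 -c "
from h import *
for i in range(5):
  st(); grab_frame('top')
"
```

```text
t 6.4 q [ 0.225  0.321  1.875 -0.005  0.936 -0.188] p [0.5365 0.166  0.1162] yaw_y 0.417 zax [ 0.009 -0.002 -1.   ] F [ 0.09  0.15 -0.33] T [-0.021 -0.007 -0.206] gap 0.0151
t 6.45 q [ 0.225  0.321  1.875 -0.005  0.936 -0.188] p [0.5365 0.166  0.1162] yaw_y 0.416 zax [ 0.009 -0.002 -1.   ] F [ 1.56  0.52 -0.61] T [ 0.058  0.014 -0.16 ] gap 0.0149
t 6.5 q [ 0.225  0.321  1.875 -0.005  0.936 -0.188] p [0.5365 0.166  0.1162] yaw_y 0.416 zax [ 0.009 -0.002 -1.   ] F [ 0.8   1.08 -0.99] T [-0.007 -0.014 -0.133] gap 0.0149
t 6.55 q [ 0.225  0.321  1.875 -0.005  0.936 -0.187] p [0.5365 0.166  0.1162] yaw_y 0.416 zax [ 0.009 -0.002 -1.   ] F [ 0.8   0.74 -0.53] T [ 0.001  0.029 -0.043] gap 0.0147
t 6.6 q [ 0.225  0.321  1.875 -0.006  0.936 -0.187] p [0.5365 0.166  0.1162] yaw_y 0.415 zax [ 0.009 -0.002 -1.   ] F [ 0.9   1.14 -1.01] T [ 0.03   0.032 -0.076] gap 0.0146
```

Emit:
jog_arm --series '[[[0,0,0,0,0,0,3],[0,0,0,0,0,0,5],[0,0,0,0,0,0,5],[0,0,0,0,0,0,5],[0,0,1,0,0,0,5],[0,0,2.5,0,0,0,5],[0,0,2.5,0,0,0,5],[0,0,2.5,0,0,0,5]]]'

```text
clock: 7.32
ee_pos: [0.5297, 0.164, 0.1984]
tool_rot: [-0.001, 0.545, 0.839, -0.005]
force: [0.5, 0.2, -0.9]
finger_gap: 0.05
```

```bash
python3 -c "
from h import *
st()
"
```

```text
t 7.32 q [ 0.225  0.214  1.824 -0.006  1.113 -0.191] p [0.5297 0.164  0.1984] yaw_y 0.419 zax [-0.008 -0.007 -1.   ] F [ 0.5   0.15 -0.9 ] T [ 0.044  0.011 -0.02 ] gap 0.05
```

Emit:
jog_arm --series '[[[-3,1,1,0,0,0.1,5],[-3,1,1,0,0,0.1,5],[-3,1,1,0,0,0.1,5],[-3,1,1,0,0,0.1,5],[-2,2,0,0,0,0.1,5],[0,3,0,0,0,0.1,3],[0,3,0,0,0,0,0],[0,3,0,0,0,0,0]]]'

```text
clock: 7.98
ee_pos: [0.39, 0.3148, 0.2573]
tool_rot: [0.009, 0.262, 0.965, 0.004]
force: [0.7, 0.0, 0.6]
finger_gap: 0.0145
```

```bash
python3 -c "
from h import *
st()
snap('scene','s5');snap('top','t5')
a=cv2.imread('pics/s5.png')[130:220,340:420]; b=cv2.imread('pics/t5.png')[190:265,235:315]
cv2.imwrite('pics/z5.png',np.hstack([cv2.resize(a,None,fx=5,fy=5,interpolation=2),cv2.resize(b,(400,450),interpolation=2)]))
"
```

```text
t 7.98 q [ 0.597  0.03   1.904 -0.008  1.188 -0.441] p [0.39   0.3148 0.2573] yaw_y 1.042 zax [ 0.02   0.004 -1.   ] F [0.74 0.02 0.61] T [-0.005 -0.06   0.002] gap 0.0145
```

View pics/z5.png

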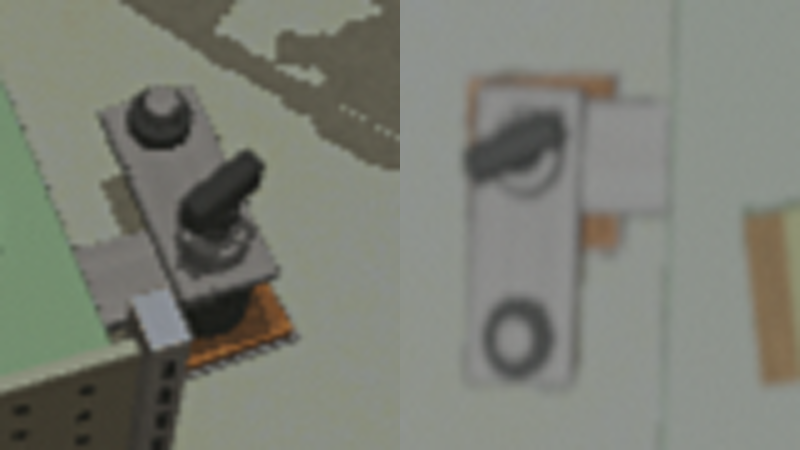

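The bar's yaw in the top view (about 113°) matches where the gripper left it, so it hasn't sprung back. The torque readings put the force at roughly 7–13 N. There's plenty of time, so I'll re-grip and check the contact with a small back-and-forth turn.

Emit:
jog_arm --series '[[[3,-3,-0.5,0,0.004,-0.11,5],[3,-3,-0.5,0,0.004,-0.11,6],[3,-3,-0.5,0,0.004,-0.11,6],[3,-3,-0.5,0,0.004,-0.11,6],[2.5,-2.5,-0.5,0,0,-0.11,6],[0,0,0,0,0,-0.05,6],[0,0,0,0,0,0,6],[0,0,0,0,0,0,6]]]'

```text
clock: 8.75
ee_pos: [0.5388, 0.166, 0.2377]
tool_rot: [0.006, 0.541, 0.841, 0.003]
force: [-0.3, -0.2, 0.7]
finger_gap: 0.0599
```

```bash
python3 -c "
from h import *
st()
"
```

```text
t 8.75 q [ 0.224  0.178  1.783 -0.004  1.169 -0.202] p [0.5388 0.166  0.2377] yaw_y 0.428 zax [ 0.013 -0.001 -1.   ] F [-0.26 -0.19  0.71] T [-0.039 -0.019 -0.023] gap 0.0599
```

Emit:
jog_arm --series '[[[-0.2,-0.1,-3,0,0.01,-0.01,6],[0,0,-3,0,0.003,0,6],[0,0,-3,0,0,0,6],[0,0,-1,0,0,0,6],[0,0,0,0,0,0,6],[0,0,0,0,0,0,6]]]'

```text
clock: 9.25
ee_pos: [0.5359, 0.1674, 0.1409]
tool_rot: [0.003, 0.54, 0.842, 0.002]
force: [0.2, 0.0, -0.5]
finger_gap: 0.0599
```

```bash
python3 -c "
from h import *
st()
"
```

```text
t 9.25 q [ 2.260e-01  2.870e-01  1.861e+00 -1.000e-03  9.860e-01 -2.030e-01] p [0.5359 0.1674 0.1409] yaw_y 0.429 zax [ 0.007  0.001 -1.   ] F [ 0.21  0.03 -0.52] T [0.016 0.03  0.02 ] gap 0.0599
```

Emit:
jog_arm --series '[[[0.05,-0.25,-1.2,0,0.006,-0.01,6],[0,0,-1.2,0,0,0,6],[0,0,0,0,0,0,6],[0,0,0,0,0,0,6]]]'

```text
clock: 9.58
ee_pos: [0.5396, 0.1666, 0.1202]
tool_rot: [0.003, 0.544, 0.839, 0.004]
force: [-0.0, 0.1, 1.0]
finger_gap: 0.0598
```

```bash
python3 -c "
from h import *
st()
"
```

```text
t 9.58 q [ 2.220e-01  3.200e-01  1.867e+00  1.000e-03  9.440e-01 -2.000e-01] p [0.5396 0.1666 0.1202] yaw_y 0.422 zax [ 0.009  0.003 -1.   ] F [-0.05  0.14  0.96] T [-0.004 -0.004  0.041] gap 0.0598
```

Emit:
jog_arm --series '[[[-0.35,-0.1,-0.3,-0.002,0.006,-0.007,6],[0,0,0,0,0,0,6],[0,0,0,0,0,0,3],[0,0,0,0,0,0,1],[0,0,0,0,0,0,1],[0,0,0,0,0,0,1],[0,0,0,0,0,0,1],[0,0,0,0,0,0,1]]]'

```text
clock: 10.25
ee_pos: [0.5369, 0.1655, 0.1191]
tool_rot: [0.002, 0.547, 0.837, 0.002]
force: [0.8, 0.0, -0.3]
finger_gap: 0.0149
```

```bash
python3 -c "
from h import *
st()
"
```

```text
t 10.25 q [ 0.221  0.319  1.871  0.     0.946 -0.192] p [0.5369 0.1655 0.1191] yaw_y 0.413 zax [ 0.005  0.001 -1.   ] F [ 0.78  0.02 -0.26] T [ 0.005  0.021 -0.068] gap 0.0149
```

Emit:
jog_arm --series '[[[0,0,0.02,0,0,0.1,1],[0,0,0.02,0,0,0.1,1],[0,0,0.02,0,0,0.1,1]]]'

```text
clock: 10.5
ee_pos: [0.5368, 0.1655, 0.1198]
tool_rot: [0.001, 0.412, 0.911, 0.002]
force: [-0.2, -0.5, 0.6]
finger_gap: 0.0146
```

```bash
python3 -c "
from h import *
st()
"
```

```text
t 10.5 q [ 0.22   0.318  1.871  0.003  0.948 -0.504] p [0.5368 0.1655 0.1198] yaw_y 0.722 zax [ 0.004  0.003 -1.   ] F [-0.24 -0.45  0.62] T [-0.039  0.063 -0.176] gap 0.0146
```

Emit:
jog_arm --series '[[[0,0,-0.02,0,0,-0.06,1],[0,0,-0.02,0,0,-0.06,1]]]'

```text
clock: 10.67
ee_pos: [0.5368, 0.1655, 0.1196]
tool_rot: [0.001, 0.465, 0.886, 0.002]
force: [0.2, 0.6, -0.1]
finger_gap: 0.0144
```

```bash
python3 -c "
from h import *
st()
"
```

```text
t 10.67 q [ 0.221  0.318  1.871  0.002  0.947 -0.385] p [0.5368 0.1655 0.1196] yaw_y 0.605 zax [ 0.004  0.002 -1.   ] F [ 0.18  0.6  -0.07] T [0.033 0.011 0.26 ] gap 0.0144
```

Emit:
jog_arm --series '[[[0,0,-0.02,0,0,-0.06,1]]]'

```text
clock: 10.75
ee_pos: [0.5369, 0.1655, 0.1195]
tool_rot: [0.002, 0.492, 0.871, 0.002]
force: [-0.2, -0.2, 0.9]
finger_gap: 0.0146
```

```bash
python3 -c "
from h import *
st()
"
```

```text
t 10.75 q [ 2.210e-01  3.190e-01  1.871e+00  1.000e-03  9.470e-01 -3.220e-01] p [0.5369 0.1655 0.1195] yaw_y 0.543 zax [ 0.005  0.002 -1.   ] F [-0.19 -0.2   0.93] T [-0.008  0.043  0.213] gap 0.0146
```

Emit:
jog_arm --series '[[[0,0,-0.02,0,0,-0.06,1]]]'

```text
clock: 10.83
ee_pos: [0.5369, 0.1655, 0.1193]
tool_rot: [0.002, 0.518, 0.855, 0.002]
force: [-1.1, 0.2, 1.5]
finger_gap: 0.015
```

```bash
python3 -c "
from h import *
st()
"
```

```text
t 10.83 q [ 0.221  0.319  1.871  0.     0.946 -0.26 ] p [0.5369 0.1655 0.1193] yaw_y 0.481 zax [ 0.005  0.001 -1.   ] F [-1.11  0.24  1.48] T [-0.073  0.082  0.267] gap 0.015
```

The torque is consistently 0.21–0.27 N m, against about 0.08 when free, so contact is confirmed at an estimated 7–13 N. I'll release here.

Emit:
jog_arm --series '[[[0,0,0,0,0,0,1],[0,0,0,0,0,0,1],[0,0,0,0,0,0,3],[0,0,0,0,0,0,6],[0,0,0,0,0,0,6],[0,0,0,0,0,0,6],[0,0,0,0,0,0,6],[0,0,1,0,0,0,6],[0,0,2.5,0,0,0,6],[0,0,2.5,0,0,0,6]]]'

```text
clock: 11.67
ee_pos: [0.5321, 0.1644, 0.1756]
tool_rot: [-0.003, 0.517, 0.856, -0.002]
force: [-0.4, -0.5, -0.4]
finger_gap: 0.06
```

```bash
python3 -c "
from h import *
st()
"
```

```text
t 11.67 q [ 2.210e-01  2.430e-01  1.838e+00  1.000e-03  1.068e+00 -2.640e-01] p [0.5321 0.1644 0.1756] yaw_y 0.485 zax [-0.007 -0.001 -1.   ] F [-0.43 -0.53 -0.44] T [-0.051  0.042 -0.007] gap 0.06
```

Emit:
jog_arm --series '[[[0,0,1,0,0,0.12,4],[-0.8,0,0.5,0,0,0.12,2],[-0.8,0,0,0,0,0.12,0],[-1,0,0,0,0,0.12,0],[-1,0,0,0,0,0.12,0],[-1,0,0,0,0,0.12,0],[-1,0,0,0,0,0.12,0],[-1,0,0,0,0,0.12,0],[-0.7,0,0,0,0,0.1,0],[0,0,0,0,0,0,0]]]'

```text
clock: 12.5
ee_pos: [0.4642, 0.1662, 0.2092]
tool_rot: [0.007, -0.01, 1.0, 0.006]
force: [-0.1, 0.2, 0.4]
finger_gap: -0.0
```

```bash
python3 -c "
from h import *
st()
"
```

```text
t 12.5 q [ 0.25   0.066  1.97   0.01   1.09  -1.346] p [0.4642 0.1662 0.2092] yaw_y 1.591 zax [ 0.013  0.012 -1.   ] F [-0.09  0.2   0.39] T [-0.019 -0.047  0.003] gap -0.0
```

Emit:
jog_arm --series '[[[-0.4,0,-2,-0.006,0.007,0,0],[-0.3,-0.1,-2.5,-0.004,0.004,0,0],[0,0,-2.5,0,0,0,0],[0,0,0,0,0,0,0],[0,0,0,0,0,0,0]]]'

```text
clock: 12.92
ee_pos: [0.4624, 0.1664, 0.1439]
tool_rot: [0.008, -0.004, 1.0, 0.003]
force: [0.6, -0.4, 1.0]
finger_gap: -0.0001
```

```bash
python3 -c "
from h import *
st()
snap('scene','s6');snap('top','t6')
a=cv2.imread('pics/s6.png')[110:200,340:430]; 
cv2.imwrite('pics/z6.png',cv2.resize(a,(600,600),interpolation=2))
"
```

```text
t 12.92 q [ 2.560e-01  1.500e-01  2.026e+00  1.000e-03  9.490e-01 -1.324e+00] p [0.4624 0.1664 0.1439] yaw_y 1.579 zax [ 0.016  0.005 -1.   ] F [ 0.63 -0.37  1.05] T [-0.013  0.057  0.07 ] gap -0.0001
```

View pics/z6.png

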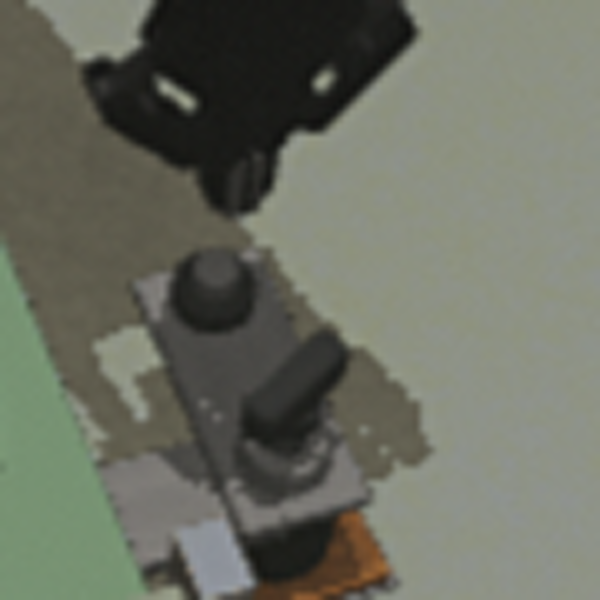

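The zoom shows the shut fingertips at about (235,205), just above the plunger at (213,270). I'll correct x and go down.

Emit:
jog_arm --series '[[[-0.4,-0.1,-1.5,-0.003,0.009,0,0],[-0.4,0,-1.5,0,0.007,0,0],[-0.1,0,-0.5,0,0,0,0],[0,0,0,0,0,0,0]]]'

```text
clock: 13.35
ee_pos: [0.4577, 0.1663, 0.1123]
tool_rot: [0.005, -0.004, 1.0, 0.002]
force: [0.8, -0.3, 0.1]
finger_gap: 0.0
```

```bash
python3 -c "
from h import *
st()
"
```

```text
t 13.35 q [ 0.258  0.195  2.05   0.003  0.885 -1.322] p [0.4577 0.1663 0.1123] yaw_y 1.578 zax [ 0.01   0.005 -1.   ] F [ 0.84 -0.26  0.08] T [ 0.03  -0.015  0.028] gap 0.0
```

Emit:
jog_arm --series '[[[-0.1,-0.1,-0.8,-0.003,0.006,0,0],[0,0,-0.6,0,0.003,0,0],[0,0,-0.5,0,0,0,0],[0,0,0,0,0,0,0]]]'

```text
clock: 13.68
ee_pos: [0.4581, 0.1656, 0.093]
tool_rot: [0.001, -0.003, 1.0, 0.001]
force: [-0.3, 0.1, 0.1]
finger_gap: 0.0001
```

```bash
python3 -c "
from h import *
st()
"
```

```text
t 13.68 q [ 2.570e-01  2.320e-01  2.054e+00  2.000e-03  8.520e-01 -1.322e+00] p [0.4581 0.1656 0.093 ] yaw_y 1.577 zax [ 0.003  0.002 -1.   ] F [-0.32  0.11  0.12] T [-0.018  0.051  0.052] gap 0.0001
```

Emit:
jog_arm --series '[[[-0.1,0,-0.4,0,0.002,0,0],[0,0,-0.3,0,0,0,0],[0,0,0,0,0,0,0]]]'

```text
clock: 13.93
ee_pos: [0.4586, 0.1657, 0.0868]
tool_rot: [0.001, -0.003, 1.0, 0.001]
force: [-1.7, -0.6, 4.9]
finger_gap: -0.0
```

```bash
python3 -c "
from h import *
st()
"
```

```text
t 13.93 q [ 2.570e-01  2.440e-01  2.056e+00  2.000e-03  8.390e-01 -1.322e+00] p [0.4586 0.1657 0.0868] yaw_y 1.578 zax [ 0.003  0.002 -1.   ] F [-1.67 -0.6   4.91] T [-0.098  0.322 -0.007] gap -0.0
```

Emit:
jog_arm --series '[[[0,0,-0.2,0,0,0,0],[0,0,-0.15,0,0,0,0],[0,0,0,0,0,0,0]]]'

```text
clock: 14.18
ee_pos: [0.4586, 0.1658, 0.085]
tool_rot: [0.001, -0.003, 1.0, 0.001]
force: [-2.0, -0.6, 6.5]
finger_gap: -0.0001
```

```bash
python3 -c "
from h import *
st()
"
```

```text
t 14.18 q [ 2.570e-01  2.480e-01  2.056e+00  2.000e-03  8.360e-01 -1.322e+00] p [0.4586 0.1658 0.085 ] yaw_y 1.578 zax [ 0.001  0.002 -1.   ] F [-2.   -0.61  6.53] T [-0.101  0.366  0.052] gap -0.0001
```

Emit:
jog_arm --series '[[[0,0,-0.2,0,0,0,0],[0,0,-0.1,0,0,0,0],[0,0,-0.1,0,0,0,0]]]'

```text
clock: 14.43
ee_pos: [0.4586, 0.1658, 0.084]
tool_rot: [0.0, -0.004, 1.0, 0.001]
force: [-1.7, -1.1, 7.1]
finger_gap: -0.0002
```

```bash
python3 -c "
from h import *
st()
"
```

```text
t 14.43 q [ 2.570e-01  2.500e-01  2.055e+00  2.000e-03  8.360e-01 -1.322e+00] p [0.4586 0.1658 0.084 ] yaw_y 1.578 zax [ 0.     0.001 -1.   ] F [-1.71 -1.07  7.14] T [-0.153  0.454 -0.028] gap -0.0002
```

Emit:
jog_arm --series '[[[0,0,-0.2,0,0,0,0],[0,0,-0.15,0,0,0,0],[0,0,-0.15,0,0,0,0]]]'

```text
clock: 14.68
ee_pos: [0.4587, 0.1658, 0.084]
tool_rot: [-0.001, -0.004, 1.0, 0.0]
force: [-3.7, -2.4, 10.6]
finger_gap: 0.0001
```

```bash
python3 -c "
from h import *
st()
"
```

```text
t 14.68 q [ 2.570e-01  2.520e-01  2.053e+00  1.000e-03  8.390e-01 -1.322e+00] p [0.4587 0.1658 0.084 ] yaw_y 1.578 zax [-0.002  0.    -1.   ] F [-3.66 -2.44 10.62] T [-0.182  0.626 -0.033] gap 0.0001
```

Bottomed: z is stuck at 0.0840 and the force has risen to 10.6 N. Now I go up and clear.

Emit:
jog_arm --series '[[[0,0,0.5,0,0,0,0],[0,0,1,0,0,0,0],[0,0,2,0,0,0,0],[0,0,3,0,0,0,0],[0,0,3,0,0,0,0],[-2,2,3,0,0,0,0],[-2,3,1,0,0,0,0],[-1,3,0,0,0,0,0],[0,3,0,0,0,0,0],[0,0,0,0,0,0,0]]]'

```text
clock: 15.52
ee_pos: [0.4066, 0.2789, 0.2307]
tool_rot: [0.002, -0.0, 1.0, 0.003]
force: [-0.2, -0.6, 0.9]
finger_gap: 0.0001
```

```bash
python3 -c "
from h import *
st()
A=snap('scene','s7');B=snap('top','t7')
st()
a=cv2.imread('pics/s7.png')[130:220,340:420]; b=cv2.imread('pics/t7.png')[190:265,235:315]
cv2.imwrite('pics/z7.png',np.hstack([cv2.resize(a,None,fx=5,fy=5,interpolation=2),cv2.resize(b,(400,450),interpolation=2)]))
cv2.imwrite('pics/f7.png',np.vstack([cv2.imread('pics/s7.png')[:,100:500],])) 
"
```

```text
t 15.52 q [ 0.51   0.048  1.942  0.005  1.145 -1.063] p [0.4066 0.2789 0.2307] yaw_y 1.571 zax [ 0.003  0.007 -1.   ] F [-0.16 -0.55  0.91] T [-0.014  0.051  0.036] gap 0.0001
t 15.62 q [ 5.060e-01  4.700e-02  1.945e+00  1.000e-03  1.147e+00 -1.065e+00] p [0.4061 0.2753 0.2294] yaw_y 1.571 zax [ 0.001  0.002 -1.   ] F [ 0.31 -0.72 -1.29] T [-0.01   0.001 -0.032] gap -0.0
```

View pics/z7.png

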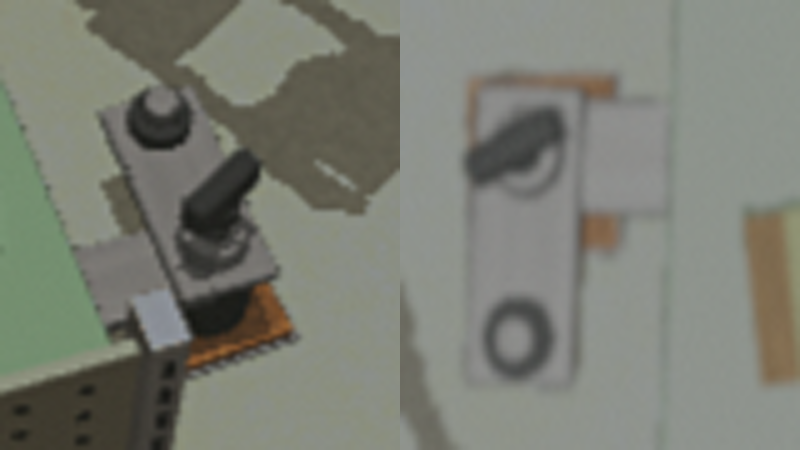

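View pics/s7.png

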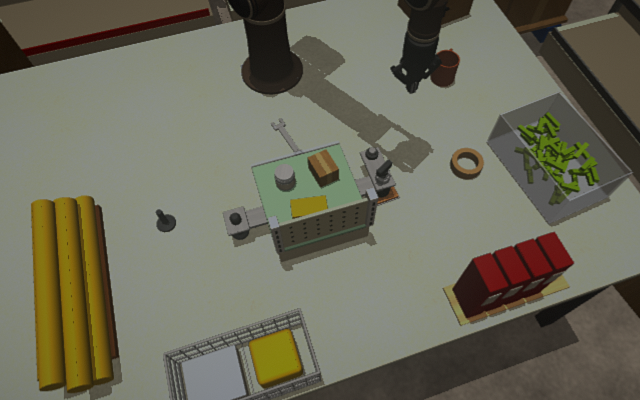

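The plunger is out again, at about (160,105) in the left zoom. The bar yaw is unchanged, the stock, tape and spare foot haven't moved, and the arm is clear at z ≈ 0.23. I'm handing in.

```bash
python3 -c "
from h import *
print(hand_in()); st()"
```

```text
the job is handed in; nothing more can be done
None
the job is handed in; nothing more can be done
```

The job is handed in at about 15.6 s of the 72 s; no verdict was reported.

- **Foot:** I screwed it down clockwise on the +y side, about 2.5 rad by the gripper in one grasp plus a small turn as the jaws closed. The turning moment rose from about 0.08 N m to 0.19–0.26 N m. I let go, gripped again and turned it back and forth to check. The moment was 0.21–0.27 N m again, which confirms contact. It was released about 0.4–0.6 rad past first contact.
- **Pressure:** I estimate 7–13 N from the turning moment. The contact force could not be measured directly, and the pictures cannot resolve a gap of about 1 mm.
- **Plunger:** I pushed it down with the shut fingers until it bottomed at z = 0.084 m, which is 8 mm of travel, with the force rising from 7 N to 10.6 N. I then lifted off.
- **Last pictures:** The plunger is out, and the bar is still at the yaw where I left it. The carton, tin, slab, tape and spare foot look unmoved by eye, though I did not measure them. The arm is clear with about 1 N of force noise, and no check disagreed.

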